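Take the cast figure out of its mould and stand it on the banding wheel

ROBOT

A 6-joint arm with a two-finger parallel gripper is mounted at the origin on the work surface. World frame = base frame: x ahead of the robot, y to its left, z up, the work surface at z = 0. Lengths are in m, angles in rad, forces in N, time in s.
With the tool pointing down it reaches from about 0.3 to 0.85 m from the base axis. Payload 4.2 kg.
Tool frame: the origin (TCP) lies at the centre of the arm's flange, where the gripper is bolted on; the fingertips stand 191 mm ahead of it and the grasp point (between the pads) lies 172 mm ahead of it; z points along the fingers, y is the line along which they close (so a half turn about z gives the same grasp; the last joint's range is limited). The gripper opens to 91 mm and grips with 3 to 60 N. Pads are 32 mm wide; open, the fingers measure 118 mm over their backs; the gripper's body (76 mm by 178 mm) begins 60 mm behind the grasp point.
Start: joints at [-1.162, 0.32, 1.565, -0, 1.257, -0.02], TCP at [0.239, -0.523, 0.405] pointing down, gripper open.
Joint ranges: [-3.11, 3.11], [-0.84, 2.01], [0.21, 2.61], [-1.34, 4.49], [0.05, 2.63], [-2.56, 2.56]. Speed limits (rad/s): [2.57, 2.57, 3.14, 3.14, 3.14, 3.14].

INTERFACE

Orientations are given as a rotation vector (axis times angle).
In Python, from plant import arm, cams gives the robot as it stands.
- The arm moves only by the tool apply_moves, never from a script. Its argument "commands" is text: rows parted by semicolons, each of 7 numbers parted by spaces: the shift along the tool's x, y, z in mm, then the turn, a rotation vector about the tool's x, y, z in rad, then the opening, from 0 (shut) to 1 (fully open). A call has 1 to 10 rows; each row shifts and turns the commanded pose from where the row before left it, along the tool's axes as they then stand; what a row does not reach is not made up. A row lasts 1/12 s, in which the tool goes at most 41.7 mm and 7.16 degrees, less where a joint would pass 70% of its speed; a pose out of reach is approached as far as the arm can. A call with a gripper value outside its range is refused whole. The fingers move at their own pace and stop on an object; the grip force is fixed at half the most. Time passes only in rows, so rows that do not move let the fingers close. It gives the time, the measured TCP pose, the force, the opening and the grip force at its end, in the units of the state.
- arm.sense(): the state, without advancing time (a new reading comes with each control period).
- cams.snapshot(name): name is "side" or "top"; returns the picture (480x640x3 uint8, red, green, blue); there is no depth.
- cams.calibration(name): a dict with "fx", "fy", "cx", "cy" (pixels), "pose" (4x4, takes a point from camera to world coordinates). Camera axes: x right, y down, z forward; pixel columns grow to the right and rows downward; lengths in m; the calibration is good to about 2 mm. A picture is of the moment at which its call begins. calibration takes no time and is no camera call.
- arm.job_done(): hands the job in; it is judged then, once.
Trained networks look in the newest picture that a camera, given by its name, has taken for a name from the list of things; names that differ only in an ending like _2 or _b are one class to them, and where a whole thing is asked for, a point or a joint stands for the part that bears it (a point fixed in the world has none). Each returns a list of dicts, best first, with "p" (0 to 1); they miss things now and then, are a little off and sometimes report something else, mostly with a low value. They report only what shows in the picture. A call takes as long as a camera call. They do not tell look-alikes from the thing itself.
- cams.spot_in(target, camera): "rect" ([left, top, right, bottom] in pixels, round what is visible of it).
- cams.trace(target, camera): "mask" (480x640 bool, what is visible of it) and "rect" ([left, top, right, bottom] in pixels, round what is visible of it).
- cams.mark_of(target, camera): "centre" ([column, row] in pixels: a listed point, or the origin of a listed thing).
The state is a dict: "time": time; "joint_pos": joint angles; "qd": joint speeds; "joint_torque": joint torques, N m; "tcp_pos": TCP position; "ee_rot": TCP orientation; "ft_force": force on the tool from outside, world axes, zero at the start; "ft_torque": the same for the moment, N m; "opening": opening from 0.0 (shut) to 1.0 (fully open); "grip_force": force on a finger pad.
Only numpy, scipy, OpenCV 4.12 (cv2) and the standard library are available. Lean on these libraries where they do the work, as an engineer would, in place of code of your own. Each camera call takes 0.05 s, during which the arm holds its last target. There are 200 camera calls.

TASK

Lift the terracotta figure out of the open plaster mould by its round head, let it swing so that it hangs upright in the air, foot down, and then set it gently on its foot in the middle of the banding wheel and let go. Leave the mug, the bowl and the brush where they are.

Things in the scene. Friction and masses are not known exactly. Their poses are not given: they have to be found in the camera images.
- figure_head (a point): centre of the round head of the terracotta figure: a ball 34 mm in diameter, 111 mm from the foot. x axis: along the figure from foot to head; y: level, across it. Pinched along y at 80 N or so it is held level; opened a fifth of a mm at a time, the pads let it swing at 35 to 10 N; past 34 mm they drop it.
- figure_middle (a point): half-way point on the axis of the figure, 64 mm from its foot; same axes as the head. A plain skittle-shaped doll 128 mm long, about 0.24 kg: flat foot 50 mm in diameter, body tapering over 95 mm to a 24 mm neck, then the ball head. At the start it lies with its axis level, half sunk in the mould.
- figure_foot (a point): centre of the flat foot of the figure (50 mm in diameter); same axes as the head
- mould_top (a point): centre of the top face of the open mould, a fixed white plaster block 184 (x) by 150 (y) by 50 mm high. The figure's head is towards +x, its axis 1.5 mm below the top face. A finger notch 56 mm wide, 38 mm deep crosses the block along y, open at both sides, its middle under the head, 43 mm along x. The body's cavity fits with 1.5 mm of play: lift straight up and level.
- wheel_top (a point): centre of the flat top of the banding wheel, a fixed aluminium disc 170 mm in diameter on a pedestal, top 60 mm above the table; z up
- mug: white mug, 76 mm in diameter, 85 mm high, origin under its centre; bystander
- bowl: white bowl, 116 mm in diameter, 50 mm high, origin under its centre; bystander
- brush: paint brush lying flat, 170 mm long; bystander
Not all that is in view belongs to the job. There is more than one size of the part that bears figure_head; the job needs the middle-sized.

How it is judged:
By the outcome, as a careful person would: the job done as asked, in the order asked, and still so for the second after the job is handed in, with the robot touching nothing.
It also fails if it takes over 58 s, if anything falls off the work surface, if the arm or the gripper's body presses on something with over 40 N, if the wrist force passes 120 N, or if a joint passes its speed limit or range.

## Working session

There is one attempt and no reset: what is moved stays moved. The work goes in short steps, Python scripts to look and compute and a tool call to move; the robot and the scene stay as the last step left them, time stands still between calls to the robot, and variables do not carry over. Pictures are saved under pics/ and viewed, at most 13 in all, crops included, and the job is handed in when it is done.

Besides the shell and the picture viewer there is one more tool, called after "Call:" as name(argument=value, ...) on one line, values as JSON. apply_moves: Moves the arm, as the interface text tells. Its arguments: {"type":"object","properties":{"commands":{"type":"string"}},"required":["commands"]}

```bash
mkdir -p pics; ls
python3 - <<'E'
from plant import arm,cams
import cv2,numpy as np
for c in("side","top"):
    im=cams.snapshot(c); cv2.imwrite(f"pics/{c}0.png",im[:,:,::-1])
    k=cams.calibration(c); print(c,k["fx"],k["cx"],k["cy"],np.round(k["pose"],3).tolist())
    for t in("figure_head","figure_foot","mould_top","wheel_top"):
        print(t,[(np.round(d["centre"],1).tolist(),round(d["p"],2)) for d in cams.mark_of(t,c)])
print(arm.sense())
E
```

```text
pics
side 463.729230258409 317.52328569004396 233.05452890502582 [[-0.939, -0.175, 0.295, 0.199], [-0.343, 0.426, -0.837, 0.984], [0.021, -0.888, -0.46, 0.613], [0.0, 0.0, 0.0, 1.0]]
figure_head [([375.5, 315.2], 0.73), ([471.9, 395.3], 0.66), ([273.8, 279.0], 0.6)]
figure_foot [([387.0, 360.5], 0.89), ([308.6, 295.0], 0.73), ([371.7, 339.8], 0.66)]
mould_top [([290.1, 287.8], 0.67)]
wheel_top [([356.4, 213.5], 0.8), ([248.2, 241.2], 0.72)]
top 605.7070828680348 314.8639093175094 238.69956487432955 [[-0.014, -0.983, 0.181, 0.298], [-1.0, 0.014, 0.002, 0.043], [-0.005, -0.181, -0.983, 1.463], [0.0, 0.0, 0.0, 1.0]]
figure_head [([251.6, 235.7], 0.93), ([176.1, 422.6], 0.77), ([254.4, 328.7], 0.74), ([256.4, 161.2], 0.34)]
figure_foot [([219.6, 335.1], 0.85), ([229.1, 274.4], 0.82), ([244.3, 248.0], 0.63), ([186.8, 353.5], 0.61), ([254.6, 232.0], 0.15)]
mould_top [([244.9, 244.3], 0.91), ([250.2, 232.0], 0.28)]
wheel_top [([423.7, 259.5], 0.67)]
{'time': 0.5, 'joint_pos': array([-1.16198539e+00,  3.19616441e-01,  1.56457547e+00,  1.20350450e-05,
        1.25742313e+00, -1.99870790e-02]), 'qd': array([ 2.46666082e-05,  2.26915970e-03,  3.37567753e-04, -2.20593405e-04,
        1.28356685e-03,  3.42772600e-04]), 'joint_torque': array([-1.87898709e-04, -4.11992455e+01, -2.32039654e+01,  7.27808545e-02,
        3.84363241e-02, -1.36940861e-05]), 'tcp_pos': array([ 0.23907204, -0.52291761,  0.40473714]), 'ee_rot': array([-3.06964173e+00, -6.68395154e-01, -1.08491276e-05]), 'ft_force': array([-0.57629683,  0.0716296 , -0.36916971]), 'ft_torque': array([-0.01885348, -0.03478736,  0.05270564]), 'grip_force': 0.0, 'opening': 0.9997388335331617}
```

View pics/top0.png

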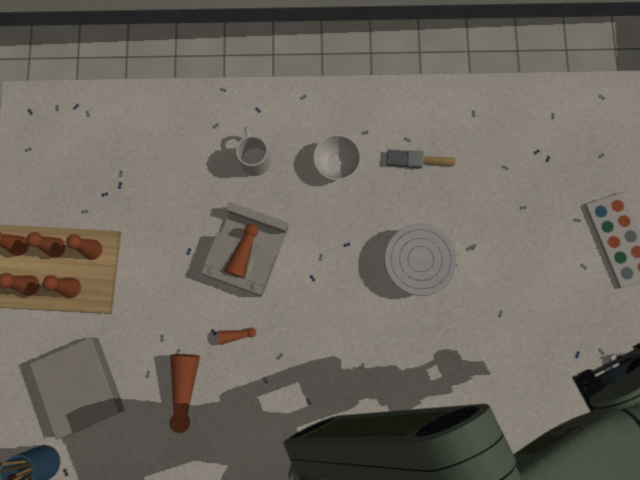

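View pics/side0.png

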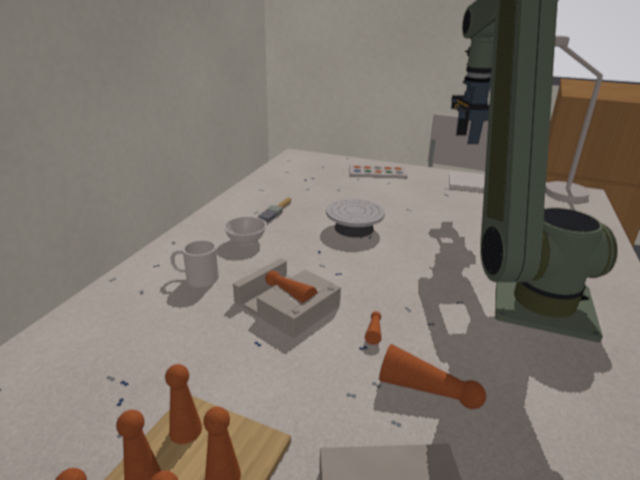

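The top view shows the mould at about (245,250) with the middle-sized figure in it: head near (251,231), foot near (238,272). The wheel is at (420,260). The small doll at (236,336), the large one at (183,390) and the tray dolls are decoys. In the side view the mould figure's head is at (274,279) and its foot at (312,295), and the wheel is at (355,213).

```bash
cat > h.py <<'E'
from plant import arm,cams
import numpy as np,cv2
def ray(c,uv):
    k=cams.calibration(c);P=np.array(k["pose"])
    d=P[:3,:3]@np.array([(uv[0]-k["cx"])/k["fx"],(uv[1]-k["cy"])/k["fy"],1]);return P[:3,3],d/np.linalg.norm(d)
def atz(c,uv,z):
    o,d=ray(c,uv);return o+d*(z-o[2])/d[2]
def tri(uvs,uvt):
    A=0;b=0
    for c,uv in(("side",uvs),("top",uvt)):
        o,d=ray(c,uv);M=np.eye(3)-np.outer(d,d);A=A+M;b=b+M@o
    p=np.linalg.solve(A,b);return p,[np.linalg.norm(np.cross(p-ray(c,u)[0],ray(c,u)[1])) for c,u in(("side",uvs),("top",uvt))]
def proj(c,p):
    k=cams.calibration(c);P=np.array(k["pose"]);q=P[:3,:3].T@(np.asarray(p)-P[:3,3]);return np.array([k["fx"]*q[0]/q[2]+k["cx"],k["fy"]*q[1]/q[2]+k["cy"]])
E
python3 - <<'E'
from h import *
for c,w in(("side",(290,287)),("top",(244,250))):
    im=cams.snapshot(c)
    for t in("figure_head","mould_top","wheel_top"):
        for d in cams.trace(t,c):
            m=d["mask"].astype(np.uint8);ys,xs=np.nonzero(m)
            print(c,t,round(d["p"],2),np.round(d["rect"],0).tolist(),m.sum(),xs.mean().round(1),ys.mean().round(1))
            if t=="figure_head" and m[w[1]-8:w[1]+8,w[0]-8:w[0]+8].any(): np.save(f"fig_{c}.npy",m)
    # colour masks
    hsv=cv2.cvtColor(im,cv2.COLOR_RGB2HSV);r=((hsv[...,0]<12)&(hsv[...,1]>140)).astype(np.uint8)
    n,l,s,ce=cv2.connectedComponentsWithStats(r)
    for i in range(1,n):
        if abs(ce[i][0]-w[0])<30 and abs(ce[i][1]-w[1])<30 and s[i][4]>100:
            pts=np.argwhere(l==i)[:,::-1].astype(float);u=np.linalg.svd(pts-pts.mean(0),full_matrices=False)[2][0]
            t=(pts-pts.mean(0))@u;print("fig",c,s[i],ce[i],"axis",u,"ends",ce[i]+u*t.min(),ce[i]+u*t.max())
    x,y=w;cv2.imwrite(f"pics/{c}_crop.png",cv2.resize(im[y-65:y+65,x-65:x+65,::-1],(600,600),interpolation=cv2.INTER_CUBIC))
for s in((375.5,315.2),(273.8,279.0)): print(tri(s,(250.9,231)))
a=np.hstack([cv2.imread(f"pics/{c}_crop.png")[:,:] for c in("side","top")]);cv2.imwrite("pics/both.png",cv2.resize(a,(800,400)))
print("wheel in top atz .06 / side",atz("top",(420.5,260),.06),atz("side",(355,213),.06))
E
```

```text
side figure_head 0.87 [380.0, 344.0, 483.0, 410.0] 3145 428.2 378.6
side figure_head 0.71 [270.0, 272.0, 316.0, 302.0] 713 291.1 286.9
side figure_head 0.65 [364.0, 313.0, 382.0, 345.0] 379 374.1 329.4
side mould_top 0.73 [237.0, 259.0, 340.0, 336.0] 4262 286.1 299.4
side wheel_top 0.69 [326.0, 199.0, 385.0, 239.0] 1700 354.0 217.0
fig side [266 271  50  31 635] [290.77952756 286.17795276] axis [0.91276742 0.40847966] ends [265.96693842 275.07387769] [313.5022571  296.34677847]
top figure_head 0.83 [167.0, 353.0, 201.0, 431.0] 1536 182.0 387.6
top figure_head 0.82 [227.0, 224.0, 262.0, 282.0] 798 241.6 252.1
top figure_head 0.59 [221.0, 326.0, 256.0, 347.0] 372 234.4 334.7
top mould_top 0.64 [201.0, 203.0, 289.0, 294.0] 4146 245.8 248.9
top wheel_top 0.72 [387.0, 222.0, 455.0, 295.0] 4071 419.8 259.2
fig top [225 224  33  53 719] [241.85257302 252.67315716] axis [-0.36921113  0.92934554] ends [253.07430742 224.4268017 ] [233.39387694 273.96463737]
(array([0.4604352 , 0.19387631, 0.03063759]), [np.float64(0.11963855968056805), np.float64(0.11963855968056815)])
(array([0.57778156, 0.19758998, 0.04604767]), [np.float64(0.0015619440583457104), np.float64(0.0015619440583457315)])
wheel in top atz .06 / side [ 0.50155503 -0.20052345  0.06      ] [ 0.49713063 -0.1789917   0.06      ]
```

View pics/both.png

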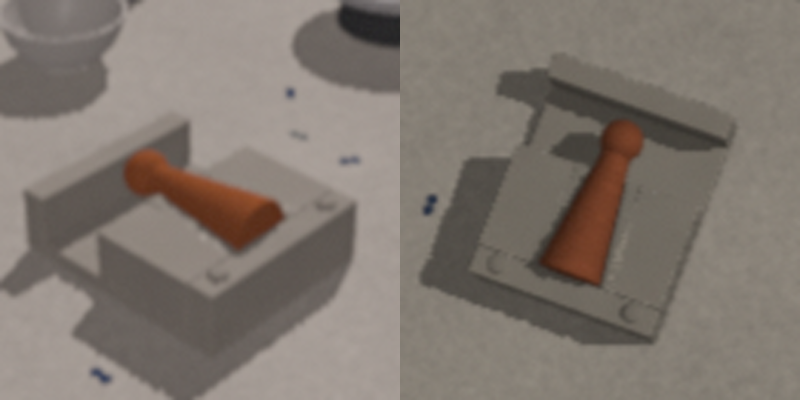

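Run:
```python
from h import *
from scipy.optimize import least_squares
f=.325
T=[((x-400)*f-65+244,y*f-65+250) for x,y in((555,55),(735,123),(660,338),(472,268))]
S=[(x*f-65+290,y*f-65+287) for x,y in((25,192),(187,115),(355,203),(212,298))]
L=[(.092,.075),(.092,-.075),(-.092,-.075),(-.092,.075)]
def w(p,l): c,s=np.cos(p[2]),np.sin(p[2]);return [p[0]+c*l[0]-s*l[1],p[1]+s*l[0]+c*l[1],.05]
for name,use in(("top",[("top",T)]),("side",[("side",S)]),("both",[("top",T),("side",S)])):
    r=least_squares(lambda p:np.concatenate([proj(c,w(p,l))-u for c,U in use for l,u in zip(L,U)]),[.53,.18,-.4]);p=r.x
    print(name,p,"head",w(p,(.043,0)),"rms",np.sqrt(np.mean(r.fun**2)))
print(proj("side",w(p,(.043,0))),proj("top",w(p,(.043,0))))
# head/axis from silhouettes
h=np.array([atz("top",(251.2,230.5),.0485),atz("side",(272.8,277.9),.0485)]);print("head obs",h,tri((272.8,277.9),(251.2,230.5)))
u=[atz("top",q,.0485+.0) for q in((253.07,224.43),(233.39,273.96))];d=u[0]-u[1];print("yaw axis top",np.arctan2(d[1],d[0]),np.hypot(*d[:2]))
# wheel
for c in("top","side"):
    cams.snapshot(c);print([ (d["centre"],d["p"]) for d in cams.mark_of("wheel_top",c)])
    m=max(cams.trace("wheel_top",c),key=lambda d:d["p"])["mask"]
    a=np.linspace(0,2*np.pi,200)
    def res(p):
        q=np.array([proj(c,[p[0]+.085*np.cos(t),p[1]+.085*np.sin(t),.06]) for t in a]);ys,xs=np.nonzero(m)
        return np.array([q[:,0].min()-xs.min(),q[:,0].max()-xs.max()-1,q[:,1].min()-ys.min()]+([q[:,1].max()-ys.max()-1] if c=="top" else []))
    r=least_squares(res,[.5,-.2]);print(c,"wheel",r.x,r.fun)
```

```text
top [ 0.53709241  0.20938985 -0.35656101] head [np.float64(0.577387832198967), np.float64(0.1943805420859784), 0.05] rms 1.3317144032981691
side [ 0.53416738  0.21603473 -0.39313298] head [np.float64(0.5738870603185098), np.float64(0.19956210802590257), 0.05] rms 1.4823007886529764
both [ 0.53632824  0.21129728 -0.37302816] head [np.float64(0.5763710449248315), np.float64(0.19562649017787972), 0.05] rms 1.7427689435295657
[274.02449632 277.02355941] [251.74490888 231.87369422]
head obs [[0.58002021 0.19710413 0.0485    ]
 [0.5783932  0.19778486 0.0485    ]] (array([0.57949708, 0.1969598 , 0.04791225]), [np.float64(0.0006573452567598213), np.float64(0.0006573452567597425)])
yaw axis top -0.36903811106775053 0.12677944450665266
[([422.3, 260.2], 0.78)]
top wheel [ 0.50360313 -0.20173574] [ 0.60872002 -0.60727095  0.54899574 -0.51261291]
[([359.2, 210.1], 0.73)]
side wheel [ 0.50049487 -0.19491298] [-0.22525364  0.22518566 -0.06916651]
```

Head is at about (0.5785, 0.1965, 0.0485), yaw −0.37; wheel is at about (0.5025, −0.199). Both agree with the given heights and sizes, so I'm moving over.

Call:
apply_moves(commands="30 -25 2 0 0 0 1;30 -25 2 0 0 0 1;30 -25 2 0 0 0 1;30 -25 2 0 0 0 1;30 -25 2 0 0 0 1;30 -25 2 0 0 0 1;30 -25 2 0 0 0 1;30 -25 2 0 0 0 1;30 -25 2 0 0 0 1;30 -25 2 0 0 0 1")

```text
time: 2.03
tcp_pos: [0.4083, -0.169, 0.385]
ee_rot: [3.069, 0.668, 0.001]
ft_force: [0.0, 0.1, -0.7]
opening: 1.0
grip_force: 0.0
```

Call:
apply_moves(commands="30 -25 2 0 0 0 1;30 -25 2 0 0 0 1;30 -25 2 0 0 0 1;30 -25 2 0 0 0 1;30 -25 2 0 0 0 1;30 -25 2 0 0 0 1;30 -25 2 0 0 0 1;30 -25 2 0 0 0 1;30 -25 2 0 0 0 1;30 -25 2 0 0 0 1")

```text
time: 2.87
tcp_pos: [0.5773, 0.1833, 0.3646]
ee_rot: [3.069, 0.669, 0.0]
ft_force: [0.1, -0.9, -0.4]
opening: 1.0
grip_force: 0.0
```

Call:
apply_moves(commands="0 0 0 0 0 0.1 1;0 0 0 0 0 0.1 1;0 0 0 0 0 0.1 1;0 0 0 0 0 0.1 1;0 0 0 0 0 0.1 1;0 0 0 0 0 0.1 1;0 0 0 0 0 0.1 1;0 0 0 0 0 0.1 1;0 0 0 0 0 0 1;0 0 0 0 0 0 1")

```text
time: 3.7
tcp_pos: [0.5769, 0.1813, 0.3647]
ee_rot: [3.088, -0.576, 0.0]
ft_force: [1.0, 0.8, 0.6]
opening: 0.998
grip_force: 0.0
```

Call:
apply_moves(commands="-4 -14.8 10 0 0 0 1;0 0 25 0 0 0 1;0 0 25 0 0 0 1;0 0 25 0 0 0 1;0 0 20 0 0 0 1;0 0 15 0 0 0 1;0 0 14 0 0 0 0.9;0 0 10 0 0 0 0.8;0 0 0 0 0 0 0.7;0 0 0 0 0 0 0.7")

```text
time: 4.53
tcp_pos: [0.5785, 0.1969, 0.2202]
ee_rot: [3.088, -0.578, -0.001]
ft_force: [0.7, -0.8, 0.1]
opening: 0.735
grip_force: 0.0
```

Run:
```python
from h import *
p=arm.sense()["tcp_pos"];print(p)
a=[]
for c,w in(("side",(290,270)),("top",(244,240))):
    im=cams.snapshot(c);x,y=w;cv2.circle(im,tuple(np.round(proj(c,p-[0,0,.172])).astype(int)),1,(0,255,0),-1)
    a.append(cv2.resize(im[y-65:y+65,x-65:x+65,::-1],(400,400),interpolation=cv2.INTER_CUBIC))
cv2.imwrite("pics/desc.png",np.hstack(a))
```

```text
[0.57850102 0.19692004 0.2202067 ]
```

View pics/desc.png

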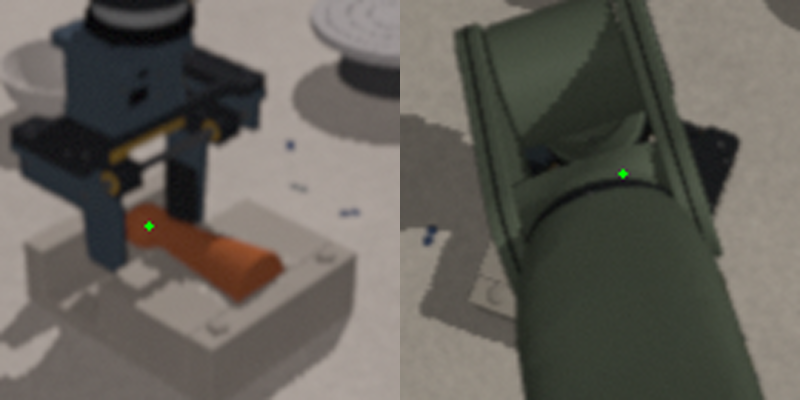

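The side view shows the fingers straddling the head in the notch. The projected grasp point, at crop pixel (149,226), sits on the head. Closing gently.

Call:
apply_moves(commands="0 0 0 0 0 0 0.5;0 0 0 0 0 0 0.42;0 0 0 0 0 0 0.4;0 0 0 0 0 0 0.39;0 0 0 0 0 0 0.38;0 0 0 0 0 0 0.375;0 0 0 0 0 0 0.37;0 0 0 0 0 0 0.37;0 0 0 0 0 0 0.365;0 0 0 0 0 0 0.365")

```text
time: 5.47
tcp_pos: [0.5786, 0.1966, 0.2208]
ee_rot: [-3.087, 0.58, -0.001]
ft_force: [-0.5, 1.5, 0.2]
opening: 0.37
grip_force: 5.6
```

Call:
apply_moves(commands="0 0 0 0 0 0 0.35;0 0 0 0 0 0 0.33;0 0 0 0 0 0 0.33")

```text
time: 5.72
tcp_pos: [0.5786, 0.1966, 0.2209]
ee_rot: [-3.087, 0.58, -0.001]
ft_force: [0.8, 0.6, 1.0]
opening: 0.358
grip_force: 30.0
```

Call:
apply_moves(commands="0 0 0 0 0 0 0.3;0 0 0 0 0 0 0.2;0 0 0 0 0 0 0.1;0 0 0 0 0 0 0;0 0 0 0 0 0 0;0 0 0 0 0 0 0")

```text
time: 6.22
tcp_pos: [0.5786, 0.1965, 0.2208]
ee_rot: [-3.087, 0.58, -0.001]
ft_force: [1.1, 1.0, 1.9]
opening: 0.356
grip_force: 30.0
```

Call:
apply_moves(commands="0 0 -1 0 0 0 0;0 0 -2 0 0 0 0;0 0 -2 0 0 0 0;0 0 -2 0 0 0 0;0 0 -2 0 0 0 0;0 0 -1 0 0 0 0;0 0 0 0 0 0 0")

```text
time: 6.8
tcp_pos: [0.5786, 0.1964, 0.231]
ee_rot: [3.088, -0.58, 0.001]
ft_force: [-0.3, -0.7, -2.4]
opening: 0.354
grip_force: 30.0
```

Run:
```python
from h import *
s=arm.sense();p=s["tcp_pos"];print(p,s["ft_force"],s["ft_torque"])
im=cams.snapshot("side");x,y=290,270
cv2.imwrite("pics/lift1.png",cv2.resize(im[y-65:y+65,x-65:x+65,::-1],(500,500),interpolation=cv2.INTER_CUBIC))
```

```text
[0.57856108 0.19644892 0.23095173] [-0.27107199 -0.6564501  -2.36789549] [-0.01113468 -0.12919825  0.0063052 ]
```

View pics/lift1.png

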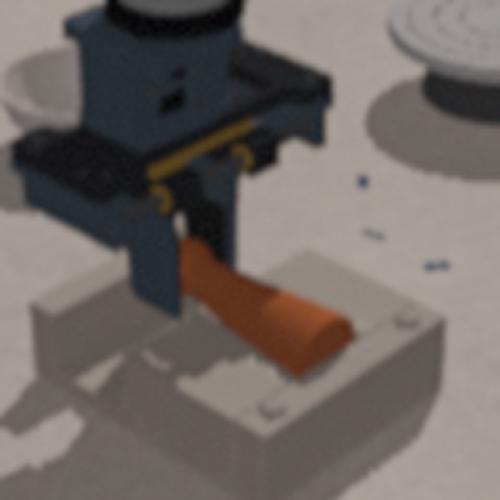

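The figure is held level: 2.4 N with a moment of 0.13 N·m, which matches its full weight at about 60 mm. Continuing straight up.

Call:
apply_moves(commands="0 0 -2 0 0 0 0;0 0 -3 0 0 0 0;0 0 -4 0 0 0 0;0 0 -5 0 0 0 0;0 0 -6 0 0 0 0;0 0 -6 0 0 0 0;0 0 -7 0 0 0 0;0 0 -7 0 0 0 0;0 0 -7 0 0 0 0;0 0 -7 0 0 0 0")

```text
time: 7.68
tcp_pos: [0.5785, 0.1965, 0.2856]
ee_rot: [-3.087, 0.58, -0.0]
ft_force: [0.0, 0.4, -2.9]
opening: 0.353
grip_force: 30.0
```

Call:
apply_moves(commands="0 0 -8 0 0 0 0;0 0 -10 0 0 0 0;0 0 -12 0 0 0 0;0 0 -14 0 0 0 0;0 0 -14 0 0 0 0;0 0 -14 0 0 0 0;0 0 -14 0 0 0 0;0 0 -14 0 0 0 0;0 0 -10 0 0 0 0;0 0 -6 0 0 0 0")

```text
time: 8.52
tcp_pos: [0.5786, 0.1965, 0.4028]
ee_rot: [-3.086, 0.58, -0.004]
ft_force: [-0.2, -0.8, -1.8]
opening: 0.357
grip_force: 30.0
```

Run:
```python
from h import *
s=arm.sense();print(s["tcp_pos"],s["ft_force"],s["ft_torque"],s["opening"],s["grip_force"])
im=cams.snapshot("side");cv2.imwrite("pics/lift2.png",cv2.resize(im[100:300,180:400,::-1],None,fx=2.5,fy=2.5,interpolation=cv2.INTER_CUBIC))
```

```text
[0.57860535 0.19648597 0.40279095] [-0.24406901 -0.76740951 -1.77628575] [ 0.04815098 -0.10330478  0.06318412] 0.35675305211826647 29.999624490737915
```

View pics/lift2.png

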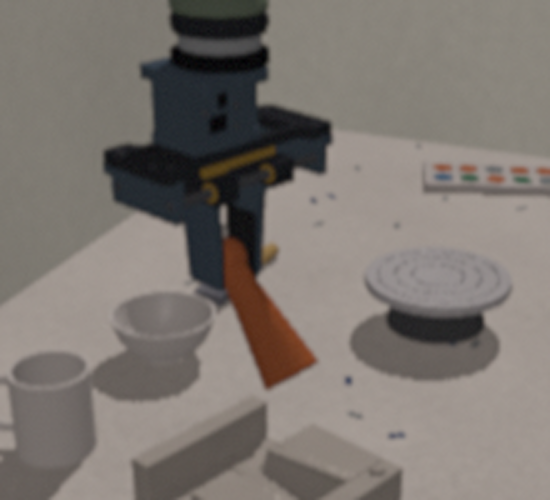

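The figure is clear of the mould and has swung part-way, foot about 45° down. Opening in small steps so it swings upright.

Call:
apply_moves(commands="0 0 0 0 0 0 0.35;0 0 0 0 0 0 0.354;0 0 0 0 0 0 0.356;0 0 0 0 0 0 0.356")

```text
time: 8.9
tcp_pos: [0.5784, 0.1965, 0.3997]
ee_rot: [3.087, -0.58, -0.003]
ft_force: [0.2, 0.1, -2.3]
opening: 0.358
grip_force: 30.0
```

Call:
apply_moves(commands="0 0 0 0 0 0 0.358;0 0 0 0 0 0 0.358;0 0 0 0 0 0 0.36;0 0 0 0 0 0 0.36")

```text
time: 9.23
tcp_pos: [0.5785, 0.1965, 0.4005]
ee_rot: [3.087, -0.58, -0.0]
ft_force: [-0.0, 0.7, -2.4]
opening: 0.36
grip_force: 13.7
```

Call:
apply_moves(commands="0 0 0 0 0 0 0.362;0 0 0 0 0 0 0.362;0 0 0 0 0 0 0.362;0 0 0 0 0 0 0.362")

```text
time: 9.57
tcp_pos: [0.5784, 0.1965, 0.4007]
ee_rot: [3.088, -0.58, -0.0]
ft_force: [0.1, 0.3, -2.4]
opening: 0.365
grip_force: 10.2
```

```bash
cat >> h.py <<'E'
def fig(c="side",near=None):
    s=arm.sense();p=s["tcp_pos"]-[0,0,.172];im=cams.snapshot(c)
    hsv=cv2.cvtColor(im,cv2.COLOR_RGB2HSV);r=((hsv[...,0]<12)&(hsv[...,1]>140)).astype(np.uint8)
    n,l,st,ce=cv2.connectedComponentsWithStats(r);q=proj(c,p-[0,0,.06])
    i=min([i for i in range(1,n) if st[i][4]>200],key=lambda i:np.hypot(*(ce[i]-q)))
    pts=np.argwhere(l==i)[:,::-1].astype(float);u=np.linalg.svd(pts-pts.mean(0),full_matrices=False)[2][0];u*=np.sign(u[1])
    t=(pts-pts.mean(0))@u
    print(c,"area",st[i][4],"axis deg",np.degrees(np.arctan2(u[0],u[1])).round(1),"foot end",(ce[i]+u*t.max()).round(1),"pred dir",np.degrees(np.arctan2(*(proj(c,p-[0,0,.111])-proj(c,p)))).round(1),"pred foot",proj(c,p-[0,0,.111]).round(1),"head",proj(c,p).round(1))
    print("ft",s["ft_force"].round(2),s["ft_torque"].round(3),"open",round(s["opening"],4),"grip",round(s["grip_force"],1),"t",s["time"])
    return im
E
python3 -c "
from h import *
fig()"
```

```text
side area 746 axis deg -5.0 foot end [268.4 254.2] pred dir 1.6 pred foot [272.3 250.5] head [271.  203.2]
ft [ 0.1   0.35 -2.41] [ 0.017 -0.012  0.014] open 0.3648 grip 10.2 t 9.5667
```

Call:
apply_moves(commands="0 0 0 0 0 0 0.364;0 0 0 0 0 0 0.364;0 0 0 0 0 0 0.364;0 0 0 0 0 0 0.364;0 0 0 0 0 0 0.364;0 0 0 0 0 0 0.364")

```text
time: 10.12
tcp_pos: [0.5785, 0.1965, 0.4007]
ee_rot: [3.088, -0.58, 0.0]
ft_force: [-0.1, 0.2, -2.3]
opening: 0.366
grip_force: 7.0
```

```bash
python3 -c "
from h import *
im=fig();fig('top')
cv2.imwrite('pics/hang.png',cv2.resize(im[100:300,180:400,::-1],None,fx=2.5,fy=2.5,interpolation=cv2.INTER_CUBIC))"
```

```text
side area 754 axis deg -4.0 foot end [269.3 254.3] pred dir 1.6 pred foot [272.3 250.5] head [271.  203.2]
ft [-0.09  0.19 -2.31] [ 0.07   0.059 -0.036] open 0.3659 grip 7.0 t 10.1167
top area 522 axis deg 67.3 foot end [100.6 252.9] pred dir 29.2 pred foot [248.2 225.2] head [242.1 214.5]
ft [-0.29 -0.11 -2.54] [ 0.092  0.049 -0.001] open 0.3657 grip 7.0 t 10.1667
```

View pics/hang.png

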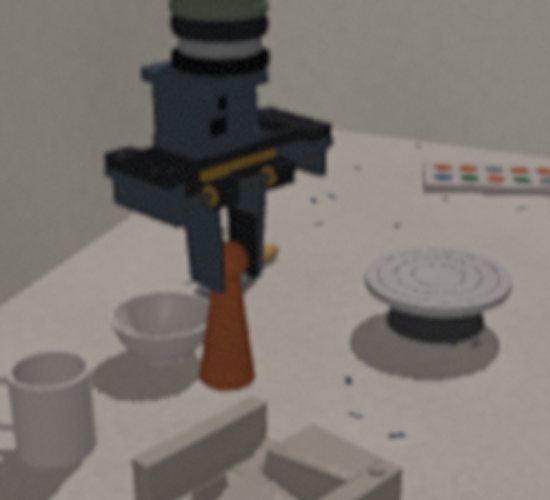

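The figure hangs nearly upright: foot at about (271,252) against (272,250.5) predicted. Its grip is light, so I'll tighten and carry it smoothly to the wheel.

Call:
apply_moves(commands="0 0 0 0 0 0 0.355;0 0 0 0 0 0 0.34;0 0 0 0 0 0 0.33;0 0 0 0 0 0 0.3;0 0 0 0 0 0 0.3")

```text
time: 10.63
tcp_pos: [0.5785, 0.1965, 0.4007]
ee_rot: [3.088, -0.58, 0.0]
ft_force: [0.4, -0.2, -2.7]
opening: 0.357
grip_force: 30.0
```

Call:
apply_moves(commands="0.4 2 0 0 0 0 0.3;0.7 4 0 0 0 0 0.3;1.1 6 0 0 0 0 0.3;1.4 8 0 0 0 0 0.3;1.8 10 0 0 0 0 0.3;2.2 12 0 0 0 0 0.3;2.5 14 0 0 0 0 0.3;2.9 16 0 0 0 0 0.3;3.3 18 0 0 0 0 0.3;3.6 20 0 0 0 0 0.3")

```text
time: 11.47
tcp_pos: [0.5566, 0.0851, 0.4008]
ee_rot: [3.087, -0.58, 0.0]
ft_force: [0.4, 0.2, -2.2]
opening: 0.354
grip_force: 30.0
```

Call:
apply_moves(commands="3.6 20 0 0 0 0 0.3;3.6 20 0 0 0 0 0.3;3.6 20 0 0 0 0 0.3;3.6 20 0 0 0 0 0.3;3.6 20 0 0 0 0 0.3;3.6 20 0 0 0 0 0.3;3.6 20 0 0 0 0 0.3;3.6 20 0 0 0 0 0.3;3.6 20 0 0 0 0 0.3;3.4 19 0 0 0 0 0.3")

```text
time: 12.3
tcp_pos: [0.5172, -0.1137, 0.401]
ee_rot: [3.087, -0.581, 0.0]
ft_force: [0.1, -0.2, -2.1]
opening: 0.356
grip_force: 30.0
```

Call:
apply_moves(commands="3.2 18 0 0 0 0 0.3;2.9 16 0 0 0 0 0.3;2.5 14 0 0 0 0 0.3;2.2 12 0 0 0 0 0.3;1.8 10 0 0 0 0 0.3;1.3 8 0 0 0 0 0.3;1 6 0 0 0 0 0.3;0.6 4 0 0 0 0 0.3;0 0 0 0 0 0 0.3;0 0 0 0 0 0 0.3")

```text
time: 13.13
tcp_pos: [0.5009, -0.1991, 0.4007]
ee_rot: [-3.087, 0.58, 0.0]
ft_force: [-0.0, 0.3, -1.7]
opening: 0.356
grip_force: 30.0
```

```bash
python3 -c "
from h import *
im=fig();print(arm.sense()['tcp_pos'])
cv2.imwrite('pics/over.png',cv2.resize(im[60:260,260:480,::-1],None,fx=2.5,fy=2.5,interpolation=cv2.INTER_CUBIC))
for c in('side','top'): print(c,proj(c,[.5025,-.199,.06]))"
```

```text
side area 395 axis deg -10.7 foot end [353.7 193.1] pred dir -3.7 pred foot [356.9 191.4] head [359.3 153.4]
ft [-0.01  0.32 -1.72] [ 0.106  0.037 -0.031] open 0.356 grip 30.0 t 13.1333
[ 0.50093896 -0.19894329  0.40070607]
side [355.11453864 209.98633984]
top [419.82998108 259.60939703]
```

View pics/over.png

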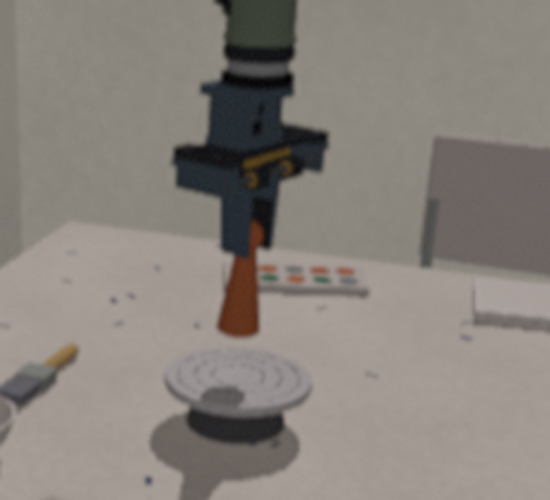

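The figure hangs over the wheel about 2–3° off upright, foot at about (355,191). I'll lower most of the way, relax the grip so it settles, then creep down.

Call:
apply_moves(commands="0.5 -0.2 2 0 0 0 0.3;0.5 -0.2 4 0 0 0 0.3;0.5 -0.2 6 0 0 0 0.3;0 0 7 0 0 0 0.3;0 0 7 0 0 0 0.3;0 0 7 0 0 0 0.3;0 0 6 0 0 0 0.3;0 0 5 0 0 0 0.3;0 0 3 0 0 0 0.3;0 0 1.5 0 0 0 0.35")

```text
time: 14.02
tcp_pos: [0.5024, -0.1993, 0.3516]
ee_rot: [-3.088, 0.58, 0.001]
ft_force: [-0.4, 0.5, -2.5]
opening: 0.356
grip_force: 30.0
```

Call:
apply_moves(commands="0 0 0 0 0 0 0.356;0 0 0 0 0 0 0.36;0 0 0 0 0 0 0.362;0 0 0 0 0 0 0.364;0 0 0 0 0 0 0.365;0 0 0 0 0 0 0.365;0 0 0 0 0 0 0.365;0 0 0 0 0 0 0.365")

```text
time: 14.68
tcp_pos: [0.5025, -0.1993, 0.3523]
ee_rot: [3.088, -0.58, 0.0]
ft_force: [-0.3, 0.4, -2.2]
opening: 0.363
grip_force: 5.7
```

```bash
python3 -c "
from h import *
im=fig();print(arm.sense()['tcp_pos'],[(d['centre'],d['p']) for d in cams.mark_of('figure_foot','side')],[(d['centre'],d['p']) for d in cams.mark_of('figure_head','side')])
cv2.imwrite('pics/low.png',cv2.resize(im[120:260,280:440,::-1],None,fx=4,fy=4,interpolation=cv2.INTER_CUBIC))"
```

```text
side area 377 axis deg -10.4 foot end [352.4 209.3] pred dir -3.7 pred foot [355.3 207. ] head [357.7 170.2]
ft [-0.27  0.36 -2.23] [0.086 0.033 0.024] open 0.363 grip 5.7 t 14.6833
[ 0.50246484 -0.19926576  0.35229289] [([384.6, 360.3], 0.78), ([351.8, 206.9], 0.76), ([372.4, 339.6], 0.74)] [([357.5, 173.5], 0.77), ([473.3, 394.9], 0.77)]
```

View pics/low.png

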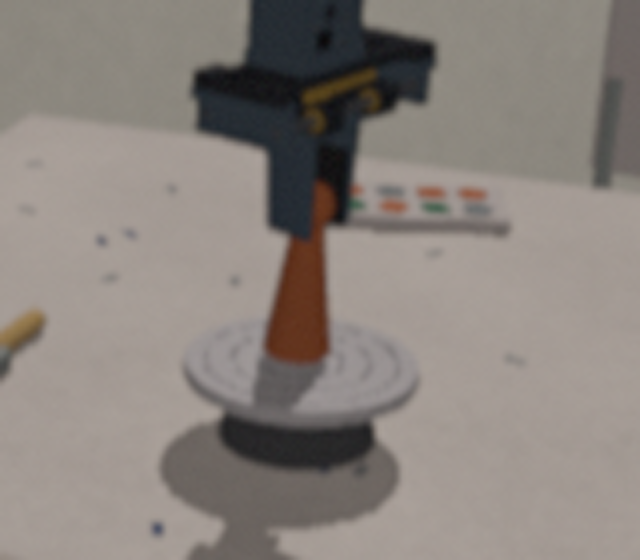

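The figure is upright, foot at about (354.5,207.5), centred over the rings with about 9 mm to go. Creeping down.

Call:
apply_moves(commands="0 0 1 0 0 0 0.362;0 0 1.5 0 0 0 0.362;0 0 1.5 0 0 0 0.362;0 0 1 0 0 0 0.362;0 0 1 0 0 0 0.362;0 0 0.7 0 0 0 0.362;0 0 0.5 0 0 0 0.362;0 0 0 0 0 0 0.362")

```text
time: 15.5
tcp_pos: [0.5027, -0.1994, 0.3456]
ee_rot: [3.087, -0.58, 0.003]
ft_force: [1.2, -0.3, 1.0]
opening: 0.365
grip_force: 10.2
```

Call:
apply_moves(commands="0 0 0.5 0 0 0 0.362;0 0 0.5 0 0 0 0.362;0 0 0 0 0 0 0.362")

```text
time: 15.75
tcp_pos: [0.5031, -0.1995, 0.3454]
ee_rot: [3.087, -0.58, 0.006]
ft_force: [0.6, -0.7, 5.1]
opening: 0.362
grip_force: 10.2
```

Contact: the force went from −2.4 to +5 N. I'll ease off the preload and open slowly.

Call:
apply_moves(commands="0 0 -0.5 0 0 0 0.362;0 0 -0.3 0 0 0 0.364;0 0 0 0 0 0 0.366;0 0 0 0 0 0 0.366")

```text
time: 16.08
tcp_pos: [0.5027, -0.1994, 0.3454]
ee_rot: [3.087, -0.58, 0.003]
ft_force: [1.4, -0.4, 5.7]
opening: 0.362
grip_force: 4.4
```

```bash
python3 -c "
from h import *
im=fig();print(arm.sense()['tcp_pos'])"
```

```text
side area 376 axis deg -10.4 foot end [352.1 211.4] pred dir -3.7 pred foot [355.1 209.2] head [357.5 172.6]
ft [ 1.42 -0.45  5.71] [-0.011 -0.133  0.015] open 0.3615 grip 4.4 t 16.0833
[ 0.50273089 -0.19940021  0.34545352]
```

Call:
apply_moves(commands="0 0 -0.5 0 0 0 0.366;0 0 0 0 0 0 0.368;0 0 0 0 0 0 0.37")

```text
time: 16.38
tcp_pos: [0.5023, -0.1992, 0.3451]
ee_rot: [-3.088, 0.58, 0.001]
ft_force: [-0.3, -0.0, 1.2]
opening: 0.368
grip_force: 1.0
```

Call:
apply_moves(commands="0 0 0 0 0 0 0.372;0 0 0 0 0 0 0.374;0 0 0 0 0 0 0.376;0 0 0 0 0 0 0.38;0 0 0 0 0 0 0.385;0 0 0 0 0 0 0.39;0 0 0 0 0 0 0.4;0 0 0 0 0 0 0.41")

```text
time: 17.05
tcp_pos: [0.5024, -0.1993, 0.3453]
ee_rot: [3.088, -0.58, -0.0]
ft_force: [0.1, -0.5, 0.3]
opening: 0.412
grip_force: 0.0
```

```bash
python3 -c "
from h import *
im=fig();print(arm.sense()['tcp_pos'])
cv2.imwrite('pics/rel.png',cv2.resize(im[120:260,280:440,::-1],None,fx=4,fy=4,interpolation=cv2.INTER_CUBIC))"
```

```text
side area 359 axis deg -8.7 foot end [352.1 211.5] pred dir -3.7 pred foot [355.2 209.2] head [357.5 172.6]
ft [ 0.11 -0.46  0.31] [0.108 0.054 0.058] open 0.4121 grip 0.0 t 17.05
[ 0.5024492  -0.19929294  0.34535153]
```

View pics/rel.png

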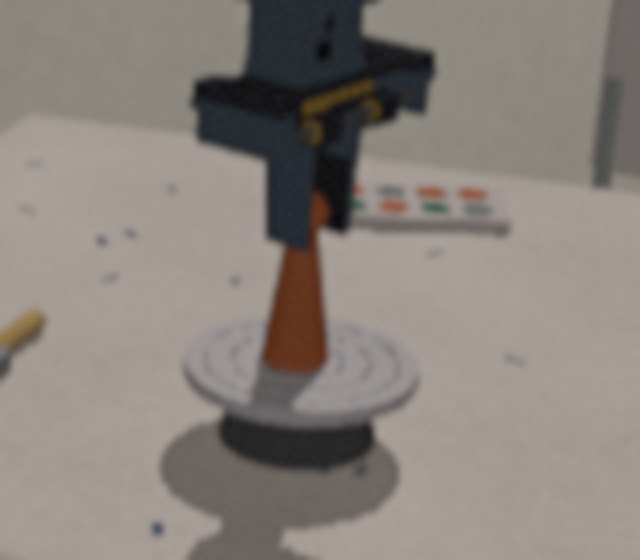

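The figure stands free on the wheel, foot centre at about (354,210) and wheel centre at about (355,210). Opening fully and retreating straight up.

Call:
apply_moves(commands="0 0 0 0 0 0 0.5;0 0 0 0 0 0 0.65;0 0 0 0 0 0 0.8;0 0 -2 0 0 0 0.9;0 0 -6 0 0 0 0.9;0 0 -12 0 0 0 0.9;0 0 -18 0 0 0 0.9;0 0 -20 0 0 0 0.9;0 0 -20 0 0 0 0.9;0 0 -15 0 0 0 0.9")

```text
time: 17.93
tcp_pos: [0.5025, -0.1993, 0.4407]
ee_rot: [3.087, -0.58, 0.004]
ft_force: [0.3, -0.8, 0.5]
opening: 0.901
grip_force: 0.0
```

Call:
apply_moves(commands="-20 0 -5 0 0 0 0.9;-30 0 0 0 0 0 0.9;-35 0 0 0 0 0 0.9;-35 0 0 0 0 0 0.9;-35 0 0 0 0 0 0.9;-25 0 0 0 0 0 0.9;-15 0 0 0 0 0 0.9;0 0 0 0 0 0 0.9;0 0 0 0 0 0 0.9")

```text
time: 18.68
tcp_pos: [0.3204, -0.1284, 0.4442]
ee_rot: [3.087, -0.58, 0.004]
ft_force: [0.2, -0.2, 0.2]
opening: 0.899
grip_force: 0.0
```

```bash
python3 -c "
from h import *
print(arm.sense()['tcp_pos'],arm.sense()['qd'].round(3))
a=[]
for c,(x,y) in(('side',(355,190)),('top',(420,240))):
    im=cams.snapshot(c);print(c,[(np.round(d['centre']),round(d['p'],2)) for t in('figure_foot','figure_head') for d in cams.mark_of(t,c)],'pred wheel',proj(c,[.5025,-.199,.06]),'pred head',proj(c,[.5025,-.199,.171]))
    a.append(cv2.resize(im[y-65:y+65,x-65:x+65,::-1],(400,400),interpolation=cv2.INTER_CUBIC))
cv2.imwrite('pics/end.png',np.hstack(a))"
```

```text
[ 0.32038805 -0.12839697  0.44422895] [ 0.001  0.035 -0.028 -0.002 -0.011 -0.001]
side [(array([383., 361.]), 0.93), (array([374., 340.]), 0.76), (array([351., 208.]), 0.66), (array([356., 174.]), 0.93), (array([472., 394.]), 0.92), (array([376., 314.]), 0.55)] pred wheel [355.11453864 209.98633984] pred head [357.44892919 173.46143017]
top [(array([216., 335.]), 0.75), (array([420., 260.]), 0.69), (array([190., 357.]), 0.57), (array([177., 422.]), 0.97), (array([252., 332.]), 0.73)] pred wheel [419.82998108 259.60939703] pred head [428.34829669 252.05018969]
```

View pics/end.png

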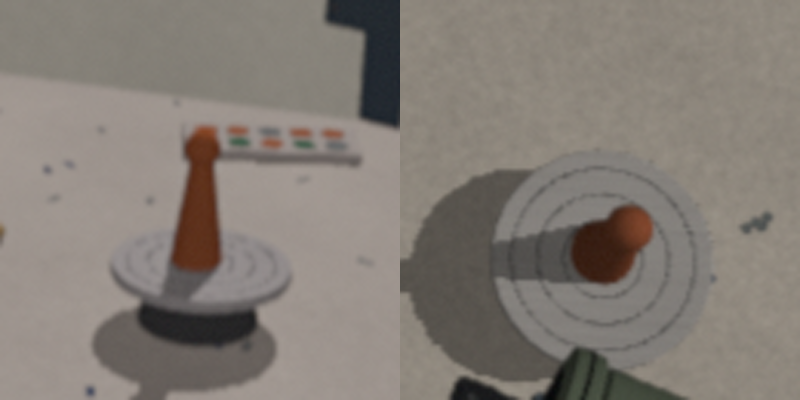

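The figure stands upright within a few millimetres of the ring centre (top crop: foot about (603,252), rings about (604,257)). The robot is clear, so I'm handing in.

```bash
python3 -c "
from plant import arm
print(arm.job_done())"
```

```text
the job is handed in; nothing more can be done
None
```

The middle-sized figure stands on its foot within about 5 mm of the centre of the banding wheel, released and with the arm clear, handed in at about 19 s. It had already swung part-way down in the air on the lift out of the mould, before I loosened the grip, and the arm did not touch the mug, bowl or brush.

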